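# Reverse the ratchet and tighten the cam clamp

### The job

The aluminium spacer block lies loose in the cam clamp, and the ratchet wrench standing on the clamp's bolt is set to loosen. Flip the small reversing lever on the wrench's head right over to the tightening side, then swing the handle clockwise (seen from above) until the cam holds the block firmly against the stop, without heaving on the handle, and let go. Leave the other things on the bench where they are.

Things in the scene. Friction and masses are not known exactly. Their poses are not given: they have to be found in the camera images.
- ratchet_axis (a point): point on the vertical axis of ratchet wrench and cam, on the flat top of the wrench's head, 96 mm above the bench. The steel head is 72 mm across here, 48 mm wide towards the handle; its underside is 62 mm up. Only the reversing lever stands on it. The lever's pivot lies 40 mm from here towards the handle. The wrench stays captive on its bolt and only swings.
- handle_grip (a point): centre of the handle's grip, 150 mm out from the axis, 79 mm above the bench: a black rubber cylinder, 28 mm in diameter, level, from 105 to 210 mm out. Pulls here: swinging free 1.5 N; turning the free cam 6 N; with the block on the stop it rises to 14 N over 15 mm. 12 to 16 N is a firm clamp; over 19 N may mark the block. Let go, it springs back up to 40 mm and the clamp eases by half but holds.
- ratchet (a joint): swing of the wrench, rad: grows clockwise seen from above, stops at 0 and 2.1; the handle passes over the robot's side of the fixture and stays where it is left. Set to tighten, it carries the cam clockwise (after up to 0.45 rad of idle swing until a tooth is caught) and clicks back freely, so several strokes may be made. Set to loosen, it only clicks when swung clockwise.
- reverser (a joint): angle of the reversing lever, rad: -0.5 loosen (as found), +0.5 tighten (stops); 0.3 or more is right over. It grows clockwise seen from above. At 0 it points from its pivot straight back to the turning axis, in line with the handle. Seen from the handle's end looking at the head, its free end leans left for loosen, right for tighten. It takes 4 N at the free end and stays where left.
- lever_tip (a point): point in the reversing lever near its free end, 30 mm from its vertical pivot, half-way up (107 mm above the bench). The lever is a dark steel fin on the head, 36 mm long from the pivot, 9 mm thick, 18 mm tall, its top 20 mm above the head's top.
- cam: the eccentric cam, a steel disc 52 mm across and 24 mm thick under the wrench's head, its middle 9 mm off the turning axis; origin on that axis at bench level. Only the wrench turns it, clockwise to tighten, by 0.4 to 1.2 rad until it presses the block on the stop; it stays where it is left.
- block: the spacer block, plain aluminium with three holes in its top, 40 mm (x) by 110 mm (y) by 36 mm tall, loose, standing on the fixture plate 12 mm above the bench between cam and stop; origin at the centre of its underside. It needs no handling: the cam pushes it the last 1 to 2 mm to the stop.
- stop: the fixed straight steel stop bar beyond the block, 150 mm wide and 40 mm tall on the plate; origin at the foot of the middle of the upright face (facing the cam) that the block is pressed against; x points away from the cam.
- socket_big: a loose steel socket, 32 mm across and 38 mm tall, standing on the fixture plate; not to be disturbed
- socket_small: a loose steel socket, 24 mm across and 30 mm tall, on the bench; not to be disturbed
- spare_spacer: a spare aluminium spacer, 30 x 70 x 25 mm, on the bench; not to be disturbed
- tape_roll: a roll of paper tape, 90 mm across and 30 mm tall, lying on the bench; not to be disturbed
- grease_tin: a bare steel tin, 72 mm across and 75 mm tall, on the bench; not to be disturbed
- spanner: a steel spanner lying on the bench; not to be disturbed
- driver: a screwdriver lying on the bench; not to be disturbed

How it is judged:
By the outcome, as a careful person would: the job done as asked, in the order asked, and still so for the second after the job is handed in, with the robot touching nothing.
It also fails if it takes over 54 s, if anything falls off the work surface, if the arm or the gripper's body presses on something with over 40 N, if the wrist force passes 120 N, or if a joint passes its speed limit or range.

### The arm

A 6-joint arm with a two-finger parallel gripper is mounted at the origin on the work surface. World frame = base frame: x ahead of the robot, y to its left, z up, the work surface at z = 0. Lengths are in m, angles in rad, forces in N, time in s.
With the tool pointing down it reaches from about 0.375 to 0.975 m from the base axis. Payload 3.8 kg.
Tool frame: the origin (TCP) lies where the fingers leave the gripper's body, on its centre line; the fingertips stand 73 mm ahead of it and the grasp point (between the pads) lies 54 mm ahead of it; z points along the fingers, y is the line along which they close (so a half turn about z gives the same grasp; the last joint's range is limited). The gripper opens to 85 mm and grips with 20 to 120 N. Pads are 22 mm wide; open, the fingers measure 114 mm over their backs; the gripper's body (76 mm by 85 mm) begins 54 mm behind the grasp point. The pads swing forward as they close: fully open they stand 13 mm farther back than shut.
Start: joints at [1.155, 0.264, 1.604, -0, 1.274, -0.037], TCP at [0.25, 0.627, 0.304] pointing down, gripper open.
Joint ranges: [-2.63, 2.63], [-0.94, 2.18], [0.31, 2.57], [-1.31, 4.45], [0, 2.66], [-2.55, 2.55]. Speed limits (rad/s): [2.57, 2.57, 3.14, 3.14, 3.14, 3.14].

### API

Orientations are given as a rotation vector (axis times angle).
In Python, from workcell import read_state, viewer, bot gives the robot as it stands.
- The arm moves only by the tool jog_arm, never from a script. Its argument "increments" is a list that holds one entry, the list of rows, each a list of 7 numbers: the shift along the tool's x, y, z in units of 30 mm (1.0 is 30 mm), then the turn, a rotation vector about the tool's x, y, z in units of 6 degrees (1.0 is 6 degrees), then the opening, from -1 (shut) to 1 (fully open). A call has exactly 5 rows; each row shifts and turns the commanded pose from where the row before left it, along the tool's axes as they then stand; what a row does not reach is not made up. A row lasts 1/12 s, in which the tool goes at most 41.7 mm and 7.16 degrees, less where a joint would pass 70% of its speed; a pose out of reach is approached as far as the arm can. A call is refused whole if a number of a shift passes 1 or a number of a turn 1, either way. A call with a gripper value outside its range is refused whole. The fingers move at their own pace and stop on an object; "force" is the grip in N (left out, the last holds). Time passes only in rows, so rows that do not move let the fingers close, or fill a call up. It gives the time, the measured TCP pose, the force, the opening and the grip force at its end, in the units of the state.
- read_state(): the state, without advancing time (a new reading comes with each control period).
- viewer.read_camera(name): name is "side" or "top" or "wrist"; returns (picture, depth): 400x640x3 uint8, blue, green, red; 400x640 float32, m along the optical axis (not along the pixel's ray), 0 where there is no reading.
- viewer.camera_params(name): a dict with "fx", "fy", "cx", "cy" (pixels), "k1" (the pictures are not rectified: a ray, as slopes to the right and down, at radius r is drawn at 1 + k1 r^2 times it, then the intrinsics apply), "R" (3x3) and "t" (3): a world point X has camera coordinates R X + t; the wrist camera has in their place "hand_eye" (4x4, takes a point from camera to tool coordinates, whose origin is the TCP and whose axes are the flange's). Camera axes: x right, y down, z forward; pixel columns grow to the right and rows downward; lengths in m; the calibration is good to about 2 mm. A picture is of the moment at which its call begins: read the wrist's pose just before it. camera_params takes no time and is no camera call.
- bot.finish_job(): hands the job in; it is judged then, once.
The state is a dict: "time": time; "q": joint angles; "joint_vel": joint speeds; "joint_torque": joint torques, N m; "tool_pos": TCP position; "tcp_rot": TCP orientation; "wrist_force": force on the tool from outside, world axes, zero at the start; "torque": the same for the moment, N m; "width": opening from 0.0 (shut) to 1.0 (fully open); "grip_force": force on a finger pad.
Only numpy, scipy, OpenCV 4.12 (cv2) and the standard library are available. Lean on these libraries where they do the work, as an engineer would, in place of code of your own. Each camera call takes 0.05 s, during which the arm holds its last target. There are 200 camera calls.

## Working session

There is one attempt and no reset: what is moved stays moved. The work goes in short steps, Python scripts to look and compute and a tool call to move; the robot and the scene stay as the last step left them, time stands still between calls to the robot, and variables do not carry over. Pictures are saved under pics/ and viewed, at most 10 in all, crops included, and the job is handed in when it is done.

Besides the shell and the picture viewer there is one more tool, called after ">>>" as a command line: name --argument value ..., lists and objects as JSON in quotes. jog_arm: Moves the arm, as the interface text tells. Its arguments: {"type":"object","properties":{"increments":{"type":"array","items":{"type":"array","items":{"type":"array","items":{"type":"number"}}}},"force":{"type":"number"}},"required":["increments"]}

```bash
ls; mkdir -p pics; python3 - <<'E'
from workcell import read_state, viewer, bot
import cv2,numpy as np
s=read_state(); print(s)
for n in("top","side"):
    im,d=viewer.read_camera(n); cv2.imwrite(f"pics/{n}0.png",im); np.save(f"pics/{n}0.npy",d)
    print(n,viewer.camera_params(n))
print(viewer.camera_params("wrist"))
E
```

```text
pics
{'time': 0.0, 'q': array([ 1.15509241e+00,  2.64707939e-01,  1.60539480e+00, -2.12222573e-05,
        1.27369225e+00, -3.69176589e-02]), 'joint_vel': array([ 2.21126510e-04, -1.70971293e-03,  2.49970557e-05, -1.38504751e-03,
        8.02458687e-05,  3.35999990e-05]), 'joint_torque': array([ 1.27993637e-03, -5.15111697e+01, -3.67319798e+01, -4.59802948e-05,
        1.29081256e-02,  3.37111651e-06]), 'tool_pos': array([0.24939455, 0.62661541, 0.30258108]), 'tcp_rot': array([-0.5913461 , -3.08495093,  0.00337785]), 'wrist_force': array([0.4945025 , 0.81904795, 0.12238151]), 'torque': array([ 0.0094181 , -0.03028574, -0.03882493]), 'grip_force': 0.0, 'width': 0.999617675934342}
top {'fx': 484.55043317774744, 'fy': 484.55043317774744, 'cx': 320.6060939585684, 'cy': 197.06220699287266, 'k1': -0.03340920515506395, 'R': array([[-0.00600838, -0.99996974, -0.00494149],
       [-0.99552389,  0.00644761, -0.09429006],
       [ 0.09431907,  0.00435284, -0.9955325 ]]), 't': array([0.01028543, 0.58741657, 1.30759816])}
side {'fx': 399.0256778502033, 'fy': 399.0256778502033, 'cx': 322.3701432357093, 'cy': 193.0284811821459, 'k1': 0.003094783505476052, 'R': array([[ 0.70624058, -0.70779421, -0.01586165],
       [-0.47172508, -0.4537469 , -0.75603519],
       [ 0.52792015,  0.54142507, -0.65433875]]), 't': array([-0.38484925,  0.36059765,  1.0593786 ])}
{'fx': 335.9260270098105, 'fy': 335.9260270098105, 'cx': 315.0077855844508, 'cy': 198.06747613616594, 'k1': -0.03223287153429182, 'hand_eye': array([[-1.01529049e-03, -9.59494752e-01, -2.81724671e-01,
         7.10525083e-02],
       [ 9.99999145e-01, -1.20644439e-03,  5.05058481e-04,
         4.36837866e-04],
       [-8.24486110e-04, -2.81723917e-01,  9.59495156e-01,
        -6.96158061e-02],
       [ 0.00000000e+00,  0.00000000e+00,  0.00000000e+00,
         1.00000000e+00]])}
```

View pics/top0.png

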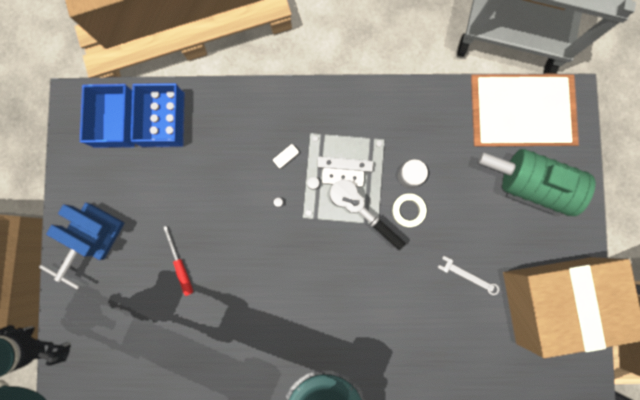

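View pics/side0.png

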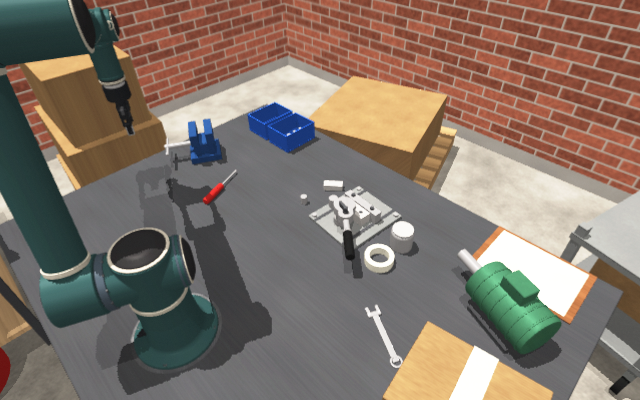

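```bash
cat > h.py <<'E'
import numpy as np,cv2
from workcell import read_state,viewer,bot
from scipy.spatial.transform import Rotation as Ro
def ray(p,u,v):
    K=np.array([[p['fx'],0,p['cx']],[0,p['fy'],p['cy']],[0,0,1.]])
    return np.append(cv2.undistortPoints(np.array([[[u,v]]],float),K,np.array([p['k1'],0,0,0,0.]))[0,0],1)
def atz(p,u,v,z,s=None):
    "world point of a pixel at height z; s = state for the wrist camera"
    r=ray(p,u,v)
    if s is None: o=-p['R'].T@p['t']; d=p['R'].T@r
    else:
        Rt=Ro.from_rotvec(s['tcp_rot']).as_matrix(); H=p['hand_eye']
        o=s['tool_pos']+Rt@H[:3,3]; d=Rt@H[:3,:3]@r
    return o+d*(z-o[2])/d[2]
E
python3 - <<'E'
from h import *
im=cv2.imread("pics/top0.png")[120:260,260:440]
cv2.imwrite("pics/c1.png",cv2.resize(im,None,fx=4.3,fy=4.3,interpolation=cv2.INTER_CUBIC))
E
```

```text
(no output)
```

View pics/c1.png

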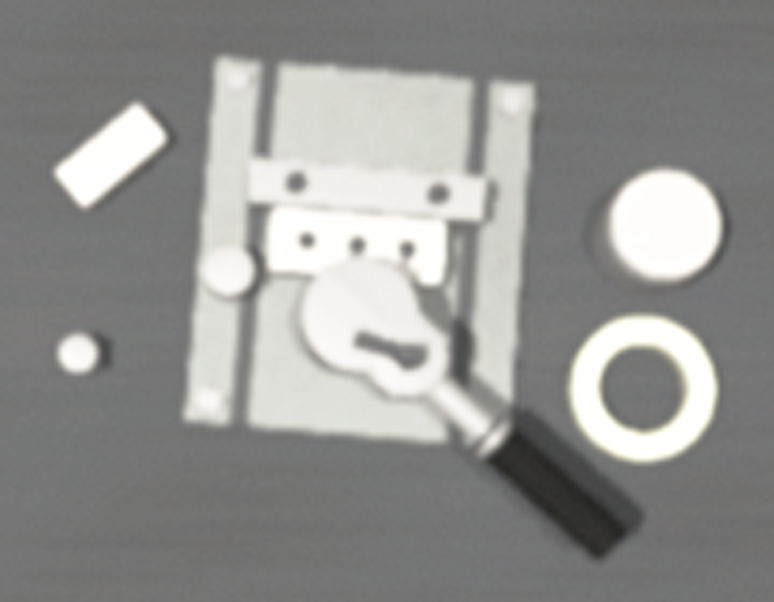

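```bash
python3 - <<'E'
from h import *
p=viewer.camera_params("top")
for n,u,v,z in [("axis",360,315,.096),("pivot",415,354,.116),("tip",358,340,.116),("grip0",497,438,.085),("gripend",618,537,.085),("bigsock",228,272,.05),("tape",642,388,.03),("tin",666,225,.075),("bolt_bl",208,400,.02)]:
    print(n,atz(p,260+u/4.3,120+v/4.3,z).round(4))
E
```

```text
axis [ 0.5906 -0.0542  0.096 ]
pivot [ 0.5649 -0.086   0.116 ]
tip [ 0.5735 -0.052   0.116 ]
grip0 [ 0.5157 -0.1375  0.085 ]
gripend [ 0.4551 -0.2101  0.085 ]
bigsock [0.6232 0.0269 0.05  ]
tape [ 0.5494 -0.2366  0.03  ]
tin [ 0.6478 -0.2459  0.075 ]
bolt_bl [0.5441 0.0407 0.02  ]
```

>>> jog_arm --increments '[[[-0.95,-0.94,0,0,0,0,-1],[-0.95,-0.94,0,0,0,0,-1],[-0.95,-0.94,0,0,0,0,-1],[-0.95,-0.94,0,0,0,0,-1],[-0.95,-0.94,0,0,0,0,-1]]]' --force 40

```text
time: 0.52
tool_pos: [0.3299, 0.4416, 0.3032]
tcp_rot: [-0.59, -3.085, 0.002]
wrist_force: [0.4, -0.1, 0.3]
width: 0.3
grip_force: 0.0
```

>>> jog_arm --increments '[[[-0.95,-0.94,0,0,0,0,-1],[-0.95,-0.94,0,0,0,0,-1],[-0.95,-0.94,0,0,0,0,-1],[-0.95,-0.94,0,0,0,0,-1],[-0.95,-0.94,0,0,0,0,-1]]]'

```text
time: 0.93
tool_pos: [0.4101, 0.2578, 0.3035]
tcp_rot: [-0.591, -3.085, 0.0]
wrist_force: [1.1, 0.8, 0.2]
width: 0.0
grip_force: 0.0
```

>>> jog_arm --increments '[[[-0.95,-0.94,0,0,0,0,-1],[-0.95,-0.94,0,0,0,0,-1],[-0.95,-0.94,0,0,0,0,-1],[-0.95,-0.94,0,0,0,0,-1],[-0.95,-0.94,0,0,0,0,-1]]]'

```text
time: 1.35
tool_pos: [0.4904, 0.0741, 0.3036]
tcp_rot: [-0.592, -3.085, -0.0]
wrist_force: [0.5, 0.4, 0.6]
width: 0.0
grip_force: 0.0
```

>>> jog_arm --increments '[[[-0.7,-0.7,0,0,0,-0.5,-1],[-0.7,-0.7,0,0,0,-0.5,-1],[-0.7,-0.7,0,0,0,-0.5,-1],[0,0,0,0,0,0,-1],[0,0,0,0,0,0,-1]]]'

```text
time: 1.77
tool_pos: [0.5299, -0.005, 0.3033]
tcp_rot: [-0.353, -3.12, -0.0]
wrist_force: [0.1, 0.1, 0.6]
width: -0.0
grip_force: 0.0
```

```bash
python3 - <<'E'
from h import *
s=read_state(); im,d=viewer.read_camera("wrist"); cv2.imwrite("pics/w1.png",im); np.save("pics/w1.npy",d)
np.save("pics/w1s.npy",s,allow_pickle=True)
print(s['time'],s['tool_pos'],s['tcp_rot'],s['wrist_force'],s['q'],s['width'])
E
```

```text
1.7667 [ 0.52994241 -0.00504749  0.30326234] [-3.52764099e-01 -3.12041253e+00 -1.76188431e-04] [0.12760884 0.11362366 0.57792841] [-5.66218220e-02 -1.02507351e-02  1.91219337e+00  1.95458185e-04
  1.24094506e+00 -1.40233654e+00] -0.00042924268821387844
```

View pics/w1.png

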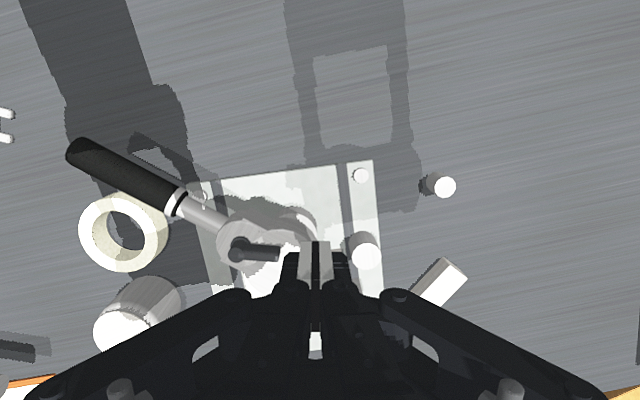

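```bash
python3 - <<'E'
from h import *
s=np.load("pics/w1s.npy",allow_pickle=True).item(); p=viewer.camera_params("wrist")
im=cv2.imread("pics/w1.png")[180:310,180:370]
cv2.imwrite("pics/w1c.png",cv2.resize(im,None,fx=4.2,fy=4.2,interpolation=cv2.INTER_CUBIC))
for n,u,v,z in [("gripend",78,150,.085),("grip0",174,201,.085)]: print(n,atz(p,u,v,z,s).round(4))
E
```

```text
gripend [ 0.4541 -0.199   0.085 ]
grip0 [ 0.5172 -0.1319  0.085 ]
```

View pics/w1c.png

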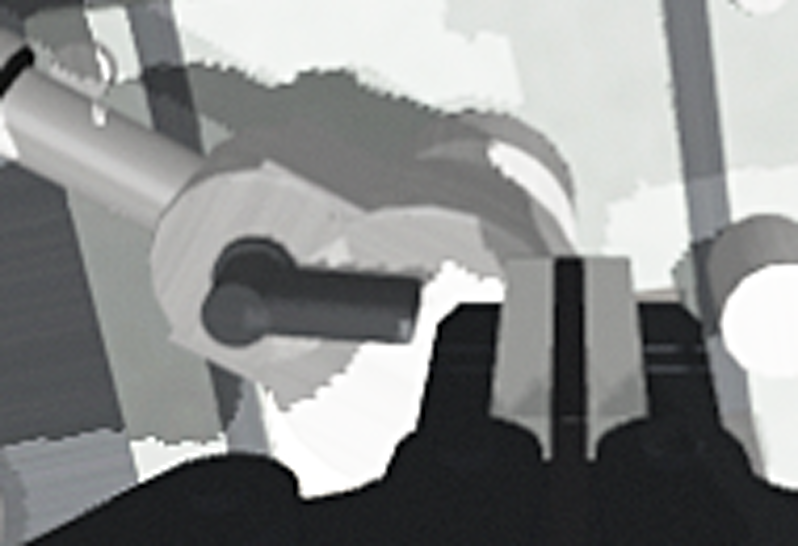

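```bash
python3 - <<'E'
from h import *
s=np.load("pics/w1s.npy",allow_pickle=True).item(); p=viewer.camera_params("wrist")
f=lambda u,v,z:atz(p,180+u/4.2,180+v/4.2,z,s)
P=f(237,308,.116);T=f(416,318,.116); print(P,T,np.linalg.norm(T-P),np.degrees(np.arctan2(*(T-P)[1::-1])))
R=Ro.from_rotvec(s['tcp_rot']).as_matrix(); print(R.round(3))
for n,u,v in [("Lfing",495,410),("Rfing",648,415),("tipL",507,255),("tipR",630,255)]:
    g=f(u,v,.230); print(n,R.T@(g-s['tool_pos']))
g=np.array([.4541,-.199]);g0=np.array([.5172,-.1319]);d=g-g0;print(np.degrees(np.arctan2(d[1],d[0])))
E
```

```text
[ 0.56646349 -0.08064839  0.116     ] [ 0.57655838 -0.04628702  0.116     ] 0.035813551981995734 73.62793708836897
[[-0.975  0.223 -0.001]
 [ 0.223  0.975  0.   ]
 [ 0.001 -0.    -1.   ]]
Lfing [-0.01054584 -0.00778993  0.07324888]
Rfing [-0.01120996  0.00961028  0.0732474 ]
tipL [ 0.00854269 -0.00616973  0.07327378]
tipR [0.00852521 0.00732459 0.07327329]
-133.24031447885253
```

>>> jog_arm --increments '[[[-0.5,-0.7,0.8,0,0,0,-1],[-0.5,-0.7,0.8,0,0,0,-1],[0,0,0.9,0,0,0,-1],[0,0,0.9,0,0,0,-1],[0,0,0.75,0,0,0,-1]]]'

```text
time: 2.23
tool_pos: [0.5487, -0.0502, 0.1774]
tcp_rot: [-0.347, -3.12, -0.001]
wrist_force: [0.1, -1.0, -1.0]
width: 0.001
grip_force: 0.0
```

```bash
python3 - <<'E'
from h import *
s=read_state(); im,d=viewer.read_camera("wrist")
print(s['time'],s['tool_pos'],s['tcp_rot'],s['wrist_force'])
cv2.imwrite("pics/w2.png",im)
E
```

```text
2.2333 [ 0.54866915 -0.05017421  0.17737776] [-3.46888945e-01 -3.12039148e+00 -6.91984723e-04] [ 0.08704166 -0.99736736 -0.97728419]
```

View pics/w2.png

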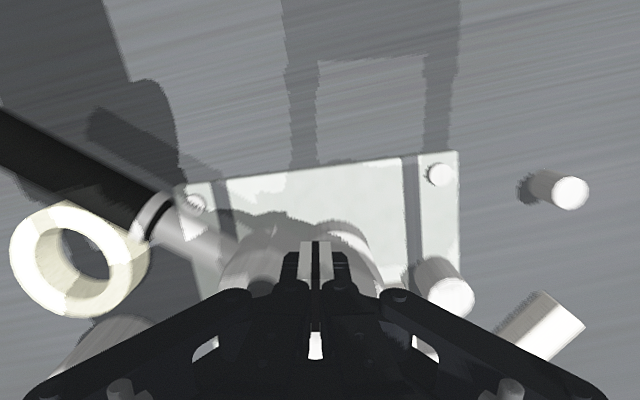

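>>> jog_arm --increments '[[[-0.28,-0.08,0,0,0,0,-1],[-0.09,0.05,0,0,0,1,-1],[-0.09,0.05,0,0,0,1,-1],[-0.09,0.05,0,0,0,1,-1],[-0.09,0.05,0,0,0,1,-1]]]'

```text
time: 2.7
tool_pos: [0.5694, -0.0529, 0.1804]
tcp_rot: [-0.995, -2.978, 0.0]
wrist_force: [-3.5, 0.7, -3.4]
width: -0.002
grip_force: 1.7
```

>>> jog_arm --increments '[[[-0.09,0.05,0,0,0,1,-1],[-0.09,0.05,0,0,0,1,-1],[-0.09,0.05,0,0,0,1,-1],[-0.09,0.05,0,0,0,1,-1],[-0.09,0.05,0,0,0,1,-1]]]'

```text
time: 3.12
tool_pos: [0.5837, -0.0576, 0.1805]
tcp_rot: [-1.731, -2.618, -0.0]
wrist_force: [-3.5, 2.1, -2.1]
width: -0.003
grip_force: 2.1
```

>>> jog_arm --increments '[[[-0.06,0.03,0,0,0,0.6,-1],[0.3,0,0,0,0,0,-1],[0.5,0,0,0,0,0,-1],[0,0,-1,0,0,0,-1],[0,0,-1,0,0,0,-1]]]'

```text
time: 3.53
tool_pos: [0.5758, -0.0356, 0.2389]
tcp_rot: [-1.802, -2.569, 0.002]
wrist_force: [0.7, 0.2, 0.8]
width: -0.001
grip_force: 0.0
```

>>> jog_arm --increments '[[[0.9,0,-0.5,0,0,-0.9,-1],[0.9,0,-0.5,0,0,-0.9,-1],[0.9,0,0,0,0,-0.9,-1],[0,0,0,0,0,-0.9,-1],[0,0,0,0,0,-0.9,-1]]]'

```text
time: 3.95
tool_pos: [0.5429, 0.0382, 0.2718]
tcp_rot: [1.143, 2.922, 0.003]
wrist_force: [0.2, -0.1, -0.7]
width: 0.001
grip_force: 0.0
```

```bash
python3 - <<'E'
from h import *
s=read_state(); im,d=viewer.read_camera("wrist"); t,_=viewer.read_camera("top")
np.save("pics/w3s.npy",s,allow_pickle=True)
print(s['time'],s['tool_pos'],s['tcp_rot'],s['wrist_force'])
a=cv2.resize(t[150:260,310:420],None,fx=3.6,fy=3.6,interpolation=cv2.INTER_CUBIC)
b=cv2.resize(im,None,fx=.6,fy=.6) 
c=np.zeros((396,396+384,3),np.uint8); c[:,:396]=a; c[:240,396:]=b
cv2.imwrite("pics/w3.png",c)
E
```

```text
3.95 [0.5428878  0.03815701 0.2717696 ] [1.14330006 2.92241175 0.0029275 ] [ 0.22143175 -0.0949372  -0.72988032]
```

View pics/w3.png

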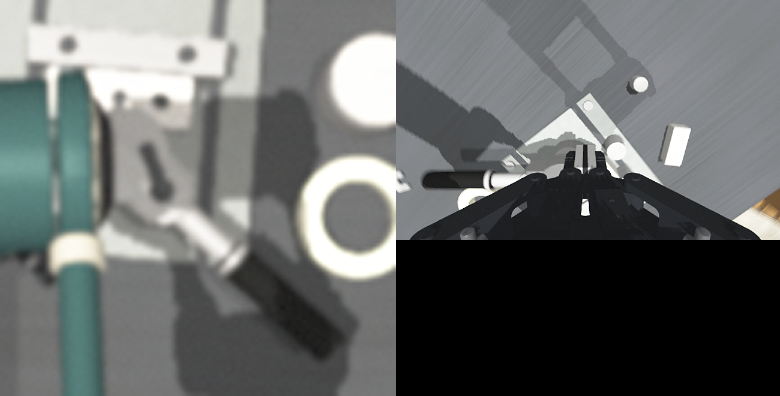

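>>> jog_arm --increments '[[[-0.76,-1,0,0,0,0,-1],[-0.76,-1,0,0,0,0,-1],[-0.76,-1,0,0,0,0,-1],[-0.76,-1,0,0,0,0,-1],[-0.76,-1,0,0,0,0,-1]]]'

```text
time: 4.47
tool_pos: [0.5233, -0.153, 0.2704]
tcp_rot: [1.16, 2.918, 0.0]
wrist_force: [-0.1, -0.0, -0.1]
width: 0.003
grip_force: 0.0
```

>>> jog_arm --increments '[[[-0.4,-0.53,0.5,0,0,0,-1],[-0.4,-0.53,0.9,0,0,0,-1],[0,0,0.95,0,0,0,-1],[0,0,0.95,0,0,0,-1],[0,0,0.95,0,0,0,-1]]]'

```text
time: 4.88
tool_pos: [0.5195, -0.1921, 0.1418]
tcp_rot: [1.163, 2.916, 0.0]
wrist_force: [0.6, -0.1, -0.6]
width: -0.0
grip_force: 0.0
```

```bash
cat >> h.py <<'E'
A=np.array([.592,-.053])
def st():
    s=read_state(); R=Ro.from_rotvec(s['tcp_rot']).as_matrix(); r=R.T[:2,:2]@(s['tool_pos'][:2]-A)
    print('t',s['time'],'pos',s['tool_pos'].round(4),'yaw',np.degrees(np.arctan2(R[1,0],R[0,0])).round(1),
      'rel axis in tool mm',(r*1e3).round(1),'F tool',(R.T@s['wrist_force']).round(1),'q6',s['q'][5].round(2))
E
python3 -c "
from h import *
st()"
```

```text
t 4.8833 pos [ 0.5195 -0.1921  0.1418] yaw 136.5 rel axis in tool mm [ -43.2 -150.8] F tool [-0.5  0.3  0.6] q6 -1.21
```

>>> jog_arm --increments '[[[0.55,0,0,0,0,0,-1],[0.263,-0.037,0,0,0,0.5,-1],[0.263,-0.037,0,0,0,0.5,-1],[0.263,-0.037,0,0,0,0.5,-1],[0.263,-0.037,0,0,0,0.5,-1]]]'

```text
time: 5.3
tool_pos: [0.4836, -0.1605, 0.1426]
tcp_rot: [1.461, 2.776, -0.001]
wrist_force: [4.7, -5.5, -5.3]
width: 0.0
grip_force: 3.5
```

```bash
python3 -c "
from h import *
st()"
```

```text
t 5.3 pos [ 0.4836 -0.1605  0.1426] yaw 124.5 rel axis in tool mm [ -27.3 -150.2] F tool [-7.2  0.8  5.3] q6 -0.97
```

>>> jog_arm --increments '[[[0.175,-0.027,0,0,0,0.333,-1],[0.175,-0.027,0,0,0,0.333,-1],[0.175,-0.027,0,0,0,0.333,-1],[0.175,-0.027,0,0,0,0.333,-1],[0.175,-0.027,0,0,0,0.333,-1]]]'

```text
time: 5.72
tool_pos: [0.4671, -0.1405, 0.1428]
tcp_rot: [1.696, 2.638, -0.001]
wrist_force: [3.2, -6.5, -4.9]
width: 0.001
grip_force: 3.3
```

```bash
python3 -c "
from h import *
st()"
```

```text
t 5.7167 pos [ 0.4671 -0.1405  0.1428] yaw 114.5 rel axis in tool mm [ -27.7 -149.9] F tool [-7.2  0.2  5. ] q6 -0.77
```

>>> jog_arm --increments '[[[0.067,-0.011,0,0,0,0.127,-1],[0.067,-0.011,0,0,0,0.127,-1],[0.067,-0.011,0,0,0,0.127,-1],[0.067,-0.011,0,0,0,0.127,-1],[0.067,-0.011,0,0,0,0.127,-1]]]'

```text
time: 6.13
tool_pos: [0.4617, -0.1319, 0.1428]
tcp_rot: [1.781, 2.581, -0.001]
wrist_force: [1.9, -6.1, -6.0]
width: -0.0
grip_force: 3.3
```

>>> jog_arm --increments '[[[0.067,-0.011,0,0,0,0.127,-1],[0.067,-0.011,0,0,0,0.127,-1],[0.067,-0.011,0,0,0,0.127,-1],[0.067,-0.011,0,0,0,0.127,-1],[0.067,-0.011,0,0,0,0.127,-1]]]'

```text
time: 6.55
tool_pos: [0.4568, -0.123, 0.1427]
tcp_rot: [1.866, 2.521, -0.001]
wrist_force: [3.0, -5.1, -3.8]
width: 0.0
grip_force: 3.3
```

>>> jog_arm --increments '[[[0.067,-0.011,0,0,0,0.127,-1],[0.067,-0.011,0,0,0,0.127,-1],[0.067,-0.011,0,0,0,0.127,-1],[0.067,-0.011,0,0,0,0.127,-1],[0.067,-0.011,0,0,0,0.127,-1]]]'

```text
time: 6.97
tool_pos: [0.4524, -0.1137, 0.1428]
tcp_rot: [1.949, 2.457, -0.001]
wrist_force: [2.8, -6.5, -4.3]
width: -0.002
grip_force: 3.2
```

>>> jog_arm --increments '[[[0.067,-0.011,0,0,0,0.127,-1],[0.067,-0.011,0,0,0,0.127,-1],[0.067,-0.011,0,0,0,0.127,-1],[0.067,-0.011,0,0,0,0.127,-1],[0.067,-0.011,0,0,0,0.127,-1]]]'

```text
time: 7.38
tool_pos: [0.4487, -0.1042, 0.1427]
tcp_rot: [2.029, 2.392, -0.0]
wrist_force: [2.3, -6.0, -4.6]
width: -0.001
grip_force: 3.2
```

>>> jog_arm --increments '[[[0.067,-0.011,0,0,0,0.127,-1],[0.067,-0.011,0,0,0,0.127,-1],[0.067,-0.011,0,0,0,0.127,-1],[0.067,-0.011,0,0,0,0.127,-1],[0.067,-0.011,0,0,0,0.127,-1]]]'

```text
time: 7.8
tool_pos: [0.4456, -0.0945, 0.1427]
tcp_rot: [2.108, 2.323, -0.0]
wrist_force: [1.3, -6.6, -3.8]
width: -0.001
grip_force: 3.2
```

```bash
python3 -c "
from h import *
st()"
```

```text
t 7.8 pos [ 0.4456 -0.0945  0.1427] yaw 95.6 rel axis in tool mm [ -27.1 -149.7] F tool [-6.7  0.7  3.8] q6 -0.36
```

>>> jog_arm --increments '[[[0.067,-0.011,0,0,0,0.127,-1],[0.067,-0.011,0,0,0,0.127,-1],[0.067,-0.011,0,0,0,0.127,-1],[0.067,-0.011,0,0,0,0.127,-1],[0.067,-0.011,0,0,0,0.127,-1]]]'

```text
time: 8.22
tool_pos: [0.4432, -0.0846, 0.1427]
tcp_rot: [2.184, 2.252, -0.0]
wrist_force: [1.7, -6.5, -3.3]
width: -0.001
grip_force: 3.2
```

>>> jog_arm --increments '[[[0.067,-0.011,0,0,0,0.127,-1],[0.067,-0.011,0,0,0,0.127,-1],[0.067,-0.011,0,0,0,0.127,-1],[0.067,-0.011,0,0,0,0.127,-1],[0.067,-0.011,0,0,0,0.127,-1]]]'

```text
time: 8.63
tool_pos: [0.4414, -0.0745, 0.1427]
tcp_rot: [2.258, 2.178, -0.0]
wrist_force: [1.8, -6.6, -3.2]
width: 0.002
grip_force: 3.2
```

>>> jog_arm --increments '[[[0.067,-0.011,0,0,0,0.127,-1],[0.067,-0.011,0,0,0,0.127,-1],[0.067,-0.011,0,0,0,0.127,-1],[0.067,-0.011,0,0,0,0.127,-1],[0.067,-0.011,0,0,0,0.127,-1]]]'

```text
time: 9.05
tool_pos: [0.4403, -0.0644, 0.1427]
tcp_rot: [2.329, 2.102, 0.0]
wrist_force: [1.5, -7.1, -3.2]
width: -0.0
grip_force: 3.2
```

>>> jog_arm --increments '[[[0.067,-0.011,0,0,0,0.127,-1],[0.067,-0.011,0,0,0,0.127,-1],[0.067,-0.011,0,0,0,0.127,-1],[0.067,-0.011,0,0,0,0.127,-1],[0.067,-0.011,0,0,0,0.127,-1]]]'

```text
time: 9.47
tool_pos: [0.4399, -0.0542, 0.1427]
tcp_rot: [2.397, 2.023, 0.0]
wrist_force: [0.6, -6.5, -3.2]
width: -0.003
grip_force: 3.3
```

>>> jog_arm --increments '[[[0.067,-0.011,0,0,0,0.127,-1],[0.067,-0.011,0,0,0,0.127,-1],[0.067,-0.011,0,0,0,0.127,-1],[0.067,-0.011,0,0,0,0.127,-1],[0.067,-0.011,0,0,0,0.127,-1]]]'

```text
time: 9.88
tool_pos: [0.4401, -0.044, 0.1427]
tcp_rot: [2.463, 1.943, -0.0]
wrist_force: [1.6, -6.4, -2.2]
width: 0.001
grip_force: 3.3
```

```bash
python3 -c "
from h import *
st()"
```

```text
t 9.8833 pos [ 0.4401 -0.044   0.1427] yaw 76.5 rel axis in tool mm [ -26.7 -149.8] F tool [-5.9  3.1  2.3] q6 0.08
```

>>> jog_arm --increments '[[[0.067,-0.011,0,0,0,0.127,-1],[0.067,-0.011,0,0,0,0.127,-1],[0.067,-0.011,0,0,0,0.127,-1],[0.067,-0.011,0,0,0,0.127,-1],[0.067,-0.011,0,0,0,0.127,-1]]]'

```text
time: 10.3
tool_pos: [0.441, -0.0339, 0.1427]
tcp_rot: [2.527, 1.86, -0.0]
wrist_force: [1.0, -8.6, -1.6]
width: -0.004
grip_force: 3.6
```

>>> jog_arm --increments '[[[0.034,-0.005,0,0,0,0.063,-1],[0.034,-0.005,0,0,0,0.063,-1],[0.034,-0.005,0,0,0,0.063,-1],[0.034,-0.005,0,0,0,0.063,-1],[0,0,0,0,0,0,-1]]]'

```text
time: 10.72
tool_pos: [0.4416, -0.0301, 0.1426]
tcp_rot: [2.55, 1.827, -0.001]
wrist_force: [0.3, -8.0, -1.4]
width: -0.003
grip_force: 3.8
```

```bash
python3 -c "
from h import *
st()"
```

```text
t 10.7167 pos [ 0.4416 -0.0301  0.1426] yaw 71.2 rel axis in tool mm [ -26.7 -149.8] F tool [-7.5  2.9  1.4] q6 0.21
```

>>> jog_arm --increments '[[[0.034,-0.005,0,0,0,0.063,-1],[0.034,-0.005,0,0,0,0.063,-1],[0.034,-0.005,0,0,0,0.063,-1],[0.034,-0.005,0,0,0,0.063,-1],[0,0,0,0,0,0,-1]]]'

```text
time: 11.13
tool_pos: [0.4422, -0.0262, 0.1426]
tcp_rot: [2.574, 1.793, -0.002]
wrist_force: [-0.2, -9.2, -0.7]
width: 0.002
grip_force: 4.5
```

```bash
python3 -c "
from h import *
st()"
```

```text
t 11.1333 pos [ 0.4422 -0.0262  0.1426] yaw 69.7 rel axis in tool mm [ -26.8 -149.8] F tool [-8.7  3.   0.7] q6 0.24
```

>>> jog_arm --increments '[[[0.034,-0.005,0,0,0,0.063,-1],[0.034,-0.005,0,0,0,0.063,-1],[0.034,-0.005,0,0,0,0.063,-1],[0.034,-0.005,0,0,0,0.063,-1],[0,0,0,0,0,0,-1]]]'

```text
time: 11.55
tool_pos: [0.4429, -0.0224, 0.1426]
tcp_rot: [2.597, 1.759, -0.003]
wrist_force: [-0.9, -10.0, -0.3]
width: -0.001
grip_force: 4.8
```

```bash
python3 -c "
from h import *
st()"
```

```text
t 11.55 pos [ 0.4429 -0.0224  0.1426] yaw 68.2 rel axis in tool mm [ -26.9 -149.8] F tool [-9.6  2.9  0.3] q6 0.28
```

>>> jog_arm --increments '[[[0.034,-0.005,0,0,0,0.063,-1],[0.034,-0.005,0,0,0,0.063,-1],[0.034,-0.005,0,0,0,0.063,-1],[0.034,-0.005,0,0,0,0.063,-1],[0,0,0,0,0,0,-1]]]'

```text
time: 11.97
tool_pos: [0.4437, -0.0186, 0.1426]
tcp_rot: [2.62, 1.725, -0.003]
wrist_force: [-1.3, -11.4, 0.5]
width: -0.004
grip_force: 5.5
```

```bash
python3 -c "
from h import *
st()"
```

```text
t 11.9667 pos [ 0.4437 -0.0186  0.1426] yaw 66.7 rel axis in tool mm [ -26.9 -149.8] F tool [-11.    3.3  -0.5] q6 0.32
```

>>> jog_arm --increments '[[[0.034,-0.005,0,0,0,0.063,-1],[0.034,-0.005,0,0,0,0.063,-1],[0.034,-0.005,0,0,0,0.063,-1],[0.034,-0.005,0,0,0,0.063,-1],[0.034,-0.005,0,0,0,0.063,-1]]]'

```text
time: 12.38
tool_pos: [0.4448, -0.014, 0.1426]
tcp_rot: [2.648, 1.682, -0.005]
wrist_force: [-2.8, -13.7, 1.4]
width: 0.001
grip_force: 6.7
```

```bash
python3 -c "
from h import *
st()"
```

```text
t 12.3833 pos [ 0.4448 -0.014   0.1426] yaw 64.9 rel axis in tool mm [ -27.3 -149.8] F tool [-13.6   3.3  -1.3] q6 0.36
```

>>> jog_arm --increments '[[[0.025,-0.004,0,0,0,0.047,-1],[0.025,-0.004,0,0,0,0.047,-1],[0,0,0,0,0,0,-1],[0,0,0,0,0,0,-1],[0,0,0,0,0,0,-1]]]'

```text
time: 12.8
tool_pos: [0.4452, -0.0126, 0.1426]
tcp_rot: [2.656, 1.669, -0.005]
wrist_force: [-3.1, -13.3, 0.5]
width: -0.002
grip_force: 6.6
```

```bash
python3 -c "
from h import *
st()"
```

```text
t 12.8 pos [ 0.4452 -0.0126  0.1426] yaw 64.3 rel axis in tool mm [ -27.2 -149.8] F tool [-13.4   3.   -0.4] q6 0.37
```

>>> jog_arm --increments '[[[0.025,-0.004,0,0,0,0.047,-1],[0.025,-0.004,0,0,0,0.047,-1],[0,0,0,0,0,0,-1],[0,0,0,0,0,0,-1],[0,0,0,0,0,0,-1]]]'

```text
time: 13.22
tool_pos: [0.4456, -0.0113, 0.1426]
tcp_rot: [2.664, 1.656, -0.006]
wrist_force: [-2.9, -13.1, 1.2]
width: -0.002
grip_force: 6.9
```

```bash
python3 -c "
from h import *
st()"
```

```text
t 13.2167 pos [ 0.4456 -0.0113  0.1426] yaw 63.8 rel axis in tool mm [ -27.3 -149.8] F tool [-13.    3.2  -1.1] q6 0.39
```

>>> jog_arm --increments '[[[-0.3,0,0,0,0,0,-1],[-0.6,0,0,0,0,0,-1],[-0.9,0,0,0,0,0,-1],[-0.7,0,0,0,0,0,-1],[0,0,-0.5,0,0,0,-1]]]'

```text
time: 13.63
tool_pos: [0.4095, -0.0774, 0.155]
tcp_rot: [-2.669, -1.652, 0.007]
wrist_force: [-0.6, 0.9, 0.0]
width: -0.0
grip_force: 0.0
```

>>> jog_arm --increments '[[[0,0,-1,0,0,0,-1],[0,0,-1,0,0,0,-1],[0,-0.9,-1,0,0,0,-1],[0,-0.9,-1,0,0,0,-1],[0,0,0,0,0,0,-1]]]'

```text
time: 14.05
tool_pos: [0.3644, -0.0513, 0.284]
tcp_rot: [2.663, 1.653, 0.013]
wrist_force: [0.6, 0.7, -0.8]
width: 0.003
grip_force: 0.0
```

```bash
python3 - <<'E'
from h import *
st()
t,_=viewer.read_camera("top"); w,_=viewer.read_camera("wrist")
a=cv2.resize(t[120:260,250:420],None,fx=2.6,fy=2.6,interpolation=cv2.INTER_CUBIC)
b=cv2.resize(w,None,fx=.55,fy=.55)
c=np.zeros((364,442+352,3),np.uint8); c[:,:442]=a; c[:220,442:]=b
cv2.imwrite("pics/end.png",c)
E
```

```text
t 14.05 pos [ 0.3644 -0.0513  0.284 ] yaw 63.6 rel axis in tool mm [ -99.5 -204.7] F tool [0.9 0.2 0.8] q6 0.25
```

View pics/end.png

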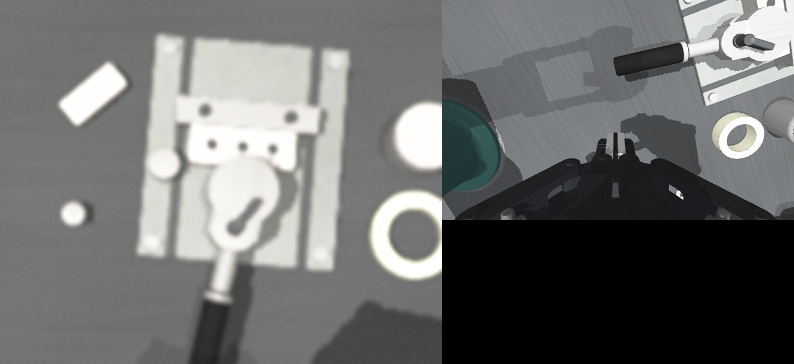

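The picture shows the block tight between the cam and the stop bar. The lever points to the tightening side, from its pivot at (235,230) to its tip at (260,200). The handle stands free at (215,310), and the other things are where they were.

```bash
python3 -c "
from h import *
print(bot.finish_job())"
```

```text
the job is handed in; nothing more can be done
None
```

I flipped the reversing lever over to the tightening side, swung the handle clockwise to a pull of about 13.5 N with the block against the stop, let go and handed the job in at about 14 s. The verdict was not shown.

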